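# Set the polariser mount to 60 degrees

## Task

Two rotary mounts for the light-sensor test are fixed on the bench. Turn the dial of the one with the square block in its middle until its scale reads 60 degrees against the index line, then let go. Leave the dial of the mount with the round middle as it is.

Things in the scene. Friction and masses are not known exactly. Their poses are not given: they have to be found in the camera images.
- square_dial (a joint): Scale reading, at the index line, of the square-block mount's dial, in rad (60 degrees = 1.047). Grows as the dial turns counter-clockwise seen from above; stops at 0 and 3.14. Bare aluminium disc, 100 mm across, top 26 mm above the bench, with black marks: long every 30 degrees, short every 10, from 0 to 180 over half the disc, no figures. Turns lightly (0.06 N m), stays where left.
- square_cell (a point): Grip point: on that dial's vertical axis, 44 mm above the bench. It lies in the square block (polariser cell) fixed on the dial: dark steel, 36 x 36 mm, from 26 to 56 mm above the bench, round grey window on top. The frame turns with the dial: x, y are square to the block's flat sides, z up, -x points to the zero mark, the long mark with a black dot. From it values rise clockwise seen from above.
- square_index (a point): Index line of the square-block mount: a white line on top of the small dark steel block (11 x 18 mm) just outside the dial's rim, fixed to the mount's dark round base (116 mm across, fixed to the bench, at any yaw). The point is the line's middle, 26 mm above the bench, 57.5 mm from the dial's axis; its -x points away from the axis. At 60 degrees the second long mark after the dotted one meets it.
- round_zero (a point): Dotted zero mark on the dial of the other mount, to be left alone: same base, dial and scale, but the middle is a round ribbed tube, 36 mm across, as high as the square block. The point is 26 mm above the bench, 44 mm out from the axis; its -x points outwards. Turns lightly too. Round the mounts stand a drawer unit (left), an oscilloscope (behind, 300 mm high) and a signal source (right).

How it is judged:
By the outcome, as a careful person would: the job done as asked, in the order asked, and still so for the second after the job is handed in, with the robot touching nothing.
It also fails if it takes over 32 s, if anything falls off the work surface, if the arm or the gripper's body presses on something with over 40 N, if the wrist force passes 120 N, or if a joint passes its speed limit or range.

## Robot

A 6-joint arm with a two-finger parallel gripper is mounted at the origin on a cart in front of the work surface, level with it; the furniture and walls round the work are solid. World frame = base frame: x ahead of the robot, y to its left, z up, the work surface at z = 0. Lengths are in mm, angles in rad, forces in N, time in s.
With the tool pointing down it reaches from about 350 to 975 mm from the base axis. Payload 7.1 kg.
Tool frame: the origin (TCP) lies at the centre of the arm's flange, where the gripper is bolted on; the fingertips stand 182 mm ahead of it and the grasp point (between the pads) lies 163 mm ahead of it; z points along the fingers, y is the line along which they close (so a half turn about z gives the same grasp; the last joint's range is limited). The gripper opens to 88 mm and grips with 3 to 60 N. Pads are 20 mm wide; open, the fingers measure 115 mm over their backs; the gripper's body (75 mm by 178 mm) begins 61 mm behind the grasp point.
Start: joints at [-1.321, 0.423, 1.63, -0, 1.089, -0.019], TCP at [166.003, -602.536, 404.675] pointing down, gripper open.
Joint ranges: [-3, 3], [-0.9, 2.11], [0.09, 2.58], [-1.31, 4.45], [0.11, 2.69], [-2.54, 2.54]. Speed limits (rad/s): [2.39, 2.39, 3.01, 3.14, 3.14, 3.14].

## Interface

Orientations are given as a rotation vector (axis times angle).
In Python, from workcell import readout, get_image, ctrl gives the robot as it stands.
- The arm moves only by the tool step_arm, never from a script. Its argument "targets" is a list that holds one entry, the list of rows, each a list of 7 numbers: the shift along the world's x, y, z as a fraction of full scale, then the turn, a rotation vector about the world's x, y, z as a fraction of full scale, then the opening, from 0 (shut) to 1 (fully open). In form: [[[dx, dy, dz, wx, wy, wz, claw], ...]]. A call has exactly 5 rows; each row shifts and turns the commanded pose from where the row before left it; what a row does not reach is not made up. Full scale, the value 1, is 0.05 m for a shift and 4 degrees for a turn. A row lasts 1/8 s, in which the tool goes at most 62.5 mm and 10.7 degrees, less where a joint would pass 70% of its speed; a pose out of reach is approached as far as the arm can. A call with a number of a shift or a turn outside -1 to 1 is refused whole. A call with a gripper value outside its range is refused whole. The fingers move at their own pace and stop on an object; the grip force is fixed at half the most. Time passes only in rows, so rows that do not move let the fingers close, or fill a call up. It gives the time, the measured TCP pose, the force, the opening and the grip force at its end, in the units of the state.
- readout.get_obs(): the state, without advancing time (a new reading comes with each control period).
- get_image(name): name is "scene" or "top"; returns a dict with "pixels" (420x560x3 uint8, red, green, blue), "intrinsics" (3x3 intrinsics, pixels), "extrinsics" (4x4, takes a point from world to camera coordinates). Camera axes: x right, y down, z forward; pixel columns grow to the right and rows downward; lengths in mm; the calibration is good to about 2 mm. A picture is of the moment at which its call begins. There is no depth.
- ctrl.close_job(): hands the job in; it is judged then, once.
The state is a dict: "t": time; "qpos": joint angles; "qvel": joint speeds; "joint_torque": joint torques, N m; "ee_pos": TCP position; "orientation": TCP orientation; "ft_force": force on the tool from outside, world axes, zero at the start; "moment": the same for the moment, N m; "width": finger opening in mm; "grasp_force": force on a finger pad.
Only numpy, scipy, OpenCV 4.12 (cv2) and the standard library are available. Lean on these libraries where they do the work, as an engineer would, in place of code of your own. Each camera call takes 0.05 s, during which the arm holds its last target. There are 200 camera calls.

## Working session

There is one attempt and no reset: what is moved stays moved. The work goes in short steps, Python scripts to look and compute and a tool call to move; the robot and the scene stay as the last step left them, time stands still between calls to the robot, and variables do not carry over. Pictures are saved under pics/ and viewed, at most 10 in all, crops included, and the job is handed in when it is done.

Besides the shell and the picture viewer there is one more tool, called after "Emit:" as name(argument=value, ...) on one line, values as JSON. step_arm: Moves the arm, as the interface text tells. Shift numbers are shares of 0.05 m and turn numbers shares of 4 degrees, none past 1 either way. Its arguments: {"type":"object","properties":{"targets":{"type":"array"}},"required":["targets"]}

```bash
mkdir -p pics; cat > h.py <<'E'
import numpy as np, cv2
from workcell import readout, get_image, ctrl
def snap(name,fn):
    d=get_image(name); cv2.imwrite(fn,d["pixels"][:,:,::-1]); np.savez(fn[:-4]+'.npz',**d); return d
def ray(d,uv,z):
    K=np.array(d["intrinsics"]);E=np.array(d["extrinsics"]);R=E[:3,:3];c=-R.T@E[:3,3]
    v=R.T@np.linalg.solve(K,[uv[0],uv[1],1]); return c+v*(z-c[2])/v[2]
def proj(d,p):
    K=np.array(d["intrinsics"]);E=np.array(d["extrinsics"]); q=K@(E[:3,:3]@p+E[:3,3]); return q[:2]/q[2]
E
python3 - <<'E'
from h import *
for n in("scene","top"):
    d=snap(n,f"pics/{n}0.png"); E=np.array(d["extrinsics"]); print(n,(-E[:3,:3].T@E[:3,3]).round(),E[:3,:3].round(2).tolist(),np.array(d["intrinsics"])[0,0])
o=readout.get_obs();print(o["t"],o["ee_pos"],o["orientation"],o["width"])
E
```

```text
scene [-184. -457.  563.] [[0.44, -0.9, -0.01], [-0.55, -0.26, -0.79], [0.71, 0.36, -0.61]] 507.6900768948893
top [ 274. -139.  895.] [[-0.01, -1.0, 0.0], [-0.98, 0.01, -0.2], [0.2, -0.0, -0.98]] 402.4523947155322
0.1 [ 165.9430186  -602.3212922   404.00116313] [-3.11194752e+00 -4.20764127e-01  2.31059918e-04] 87.8220398221226
```

View pics/top0.png

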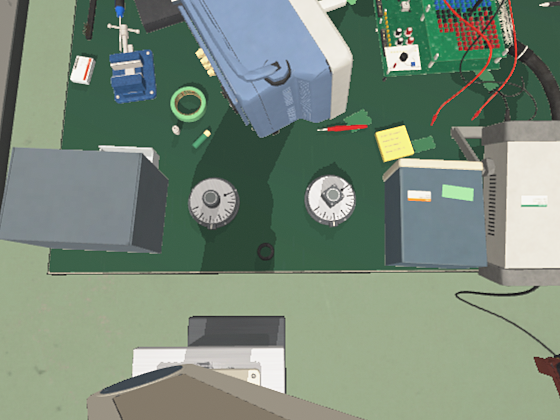

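View pics/scene0.png

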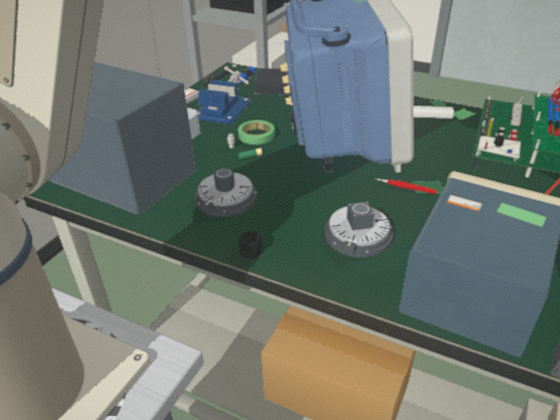

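The top view shows the square mount near (330,200) and the round one near (213,202). The scene view shows them at (360,230) and (225,190). Next I'll fit the dial and rectify its plane at z = 26 for both views.

```bash
cat >> h.py <<'E'
def fit(d,c0,r=60):
    # bright aluminium disc -> outer hull -> points on z=26 -> circle
    im=d["pixels"]; hsv=cv2.cvtColor(im,cv2.COLOR_RGB2HSV)
    u,v=proj(d,np.array([*c0,26.])).astype(int)
    m=((hsv[...,2]>130)&(hsv[...,1]<60)).astype(np.uint8); w=np.zeros_like(m); cv2.circle(w,(int(u),int(v)),r,1,-1); m*=w
    m=cv2.morphologyEx(m,cv2.MORPH_OPEN,np.ones((2,2)))
    n,l,s,_=cv2.connectedComponentsWithStats(m); k=1+s[1:,4].argmax()
    h=cv2.convexHull(np.argwhere(l==k)[:,::-1].astype(np.int32))
    e=cv2.fitEllipse(h); el=cv2.ellipse2Poly(tuple(int(round(x*16)) for x in e[0]),tuple(int(round(x*8)) for x in e[1]),int(e[2]),0,360,5)/16
    P=np.array([ray(d,p,26.)[:2] for p in el]); A=np.c_[2*P,np.ones(len(P))]; x=np.linalg.lstsq(A,(P**2).sum(1),rcond=None)[0]
    return x[:2],np.sqrt(x[2]+x[0]**2+x[1]**2)
def rect(d,c,half=70,n=390,z=26.):
    # picture: up = +x world, left = +y world
    w=[(c[0]+half,c[1]+half),(c[0]+half,c[1]-half),(c[0]-half,c[1]-half),(c[0]-half,c[1]+half)]
    H=cv2.getPerspectiveTransform(np.float32([proj(d,np.array([*p,z])) for p in w]),np.float32([[0,0],[n,0],[n,n],[0,n]]))
    return cv2.warpPerspective(d["pixels"],H,(n,n),flags=cv2.INTER_CUBIC)[:,:,::-1]
E
python3 - <<'E'
from h import *
t=np.load("pics/top0.npz"); s=np.load("pics/scene0.npz")
c=ray(t,(330,199),26)[:2]; cr=ray(t,(213,202),26)[:2]; print(c,cr)
for d,r in((t,27),(s,38)): print(fit(d,c,r),fit(d,cr,r))
ct,_=fit(t,c,27); cs,_=fit(s,c,38)
cv2.imwrite("pics/rect0.png",np.hstack([rect(t,ct),rect(s,cs)]))
E
```

```text
[ 463.7897538  -264.59637674] [458.67271272  -6.30140692]
(array([ 462.90451706, -268.44498344]), np.float64(53.038198162170815)) (array([460.78724484,  -6.5497501 ]), np.float64(50.37484747045807))
(array([ 460.28169285, -270.81116823]), np.float64(52.517210986565004)) (array([463.7371747 , -29.10307402]), np.float64(39.062523060368875))
```

View pics/rect0.png

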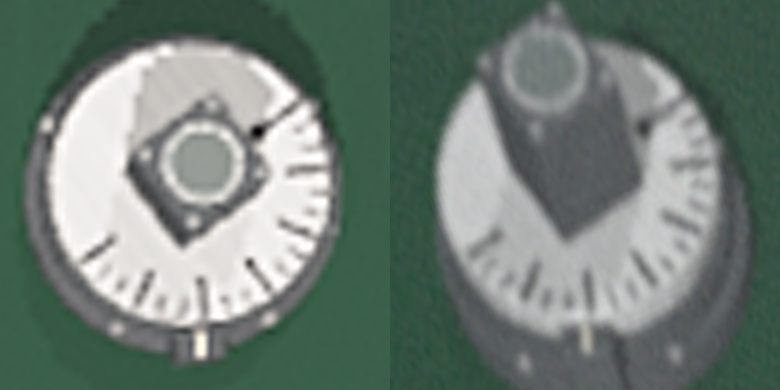

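The rectified top view (left half) shows the dot at (258,130), the index line at (201,345) and the 120 mark at (203,290). The reading is therefore about 120, so the dial needs roughly -60° (clockwise). I'll refine this with an angular profile.

```bash
cat >> h.py <<'E'
def reading(d,c,zdir0,idx0,tag=""):
    """angles cw from +x (deg) seen from above; sample plane z=26 around c, least-squares phase of 10-deg marks near index, index line"""
    def prof(rs,a):
        out=[]
        for r in rs:
            th=np.radians(-a); P=np.c_[c[0]+r*np.cos(th),c[1]+r*np.sin(th),np.full(len(a),26.)]
            uv=np.array([proj(d,p) for p in P],np.float32)
            out.append(cv2.remap(cv2.cvtColor(d["pixels"],cv2.COLOR_RGB2GRAY),uv[:,:1],uv[:,1:],cv2.INTER_CUBIC).ravel().astype(float))
        return np.mean(out,0)
    a=np.arange(idx0-12,idx0+12,.25); p=prof([56,58,60],a); w=np.clip(p-np.percentile(p,60),0,None); w[w<.4*w.max()]=0; ia=(a*w).sum()/w.sum()
    L=[]
    for k in range(7):
        a=np.arange(zdir0+30*k-6,zdir0+30*k+6,.25); p=prof([36,38,40],a); w=np.clip(np.percentile(p,60)-p,0,None); w[w<.4*w.max()]=0
        L.append((a*w).sum()/w.sum())
    L=np.array(L); k=np.arange(7); 
    # centre-error model: L = z+30k + A cos + B sin ; index shares it scaled 38/58
    th=np.radians(L); M=np.c_[np.ones(7),np.cos(th),np.sin(th)]; q=np.linalg.lstsq(M,L-30*k,rcond=None)[0]
    t=np.radians(ia); ic=ia-(q[1]*np.cos(t)+q[2]*np.sin(t))*38/58
    print(tag,"marks",(L-30*k).round(1),"idx",round(ia,2),"z",q.round(2),"res",(M@q-L+30*k).round(2),"READ raw",round(ia-(L-30*k).mean(),2),"corr",round(ic-q[0],2))
    return q[0],ic
E
python3 - <<'E'
from h import *
t=np.load("pics/top0.npz"); s=np.load("pics/scene0.npz")
c=np.array([462.9-(183-195)*.359, -268.4+(195-190)*.359]); print(c)
c2=np.array([460.3-(190-195)*.359,-270.8+(195-190)*.359-.0]); c2[1]=-270.8-(579-585)*.359;print(c2)
reading(t,c,52.5,176,"top"); reading(s,c2,52.5,176,"scene")
print("bench edge",ray(t,(330,272),0),"src",ray(t,(385,215),0))
E
```

```text
[ 467.208 -266.605]
[ 462.095 -268.646]
top marks [53.4 53.  53.5 53.5 53.5 53.7 53.9] idx 176.22 z [53.59 -0.07 -0.33] res [-0.09  0.27 -0.23 -0.05  0.11  0.04 -0.05] READ raw 122.71 corr 122.6
scene marks [48.3 48.  48.4 50.8 54.6 57.  57.5] idx 177.22 z [52.93 -1.66 -4.92] res [-0.16 -0.21  0.41  0.34 -0.49 -0.33  0.45] READ raw 125.15 corr 123.36
bench edge [ 305.4675443  -262.73510497    0.        ] src [ 431.67471531 -391.37746202    0.        ]
```

Emit:
step_arm(targets=[[[0,0.4,1,0,0,0,1],[0.2,1,1,0,0,0.5,1],[0.4,1,0,0,0,1,1],[0.4,1,0,0,0,1,1],[0.4,1,0,0,0,1,1]]])

```text
t: 0.72
ee_pos: [235.0, -387.0, 498.3]
orientation: [-3.038, -0.8, -0.0]
ft_force: [0.7, -0.3, 0.3]
width: 87.6
grasp_force: 0.0
```

The top view gives a reading of 122.6°, with the axis at about (466.5,-267) and the zero direction at yaw -53.6°. I'll move over it with the tool y at that yaw. TCP height will be 214, which keeps the tips at z = 32, clear of the dial.

Emit:
step_arm(targets=[[[1,0.5,0,0,0,0.43,1],[1,0.5,0,0,0,0.43,1],[1,0.5,0,0,0,0.43,1],[1,0.5,0,0,0,0.44,1],[0.6,0.3,-0.8,0,0,0,1]]])

```text
t: 1.35
ee_pos: [467.5, -272.8, 460.4]
orientation: [2.979, 0.981, 0.007]
ft_force: [-1.1, -0.1, 0.7]
width: 87.8
grasp_force: 0.0
```

Emit:
step_arm(targets=[[[0,0,-1,0,0,0,1],[0,0,-1,0,0,0,1],[0,0,-0.8,0,0,0,1],[0,0,-0.2,0,0,0,1],[0,0,0,0,0,0,1]]])

```text
t: 1.98
ee_pos: [464.9, -273.9, 308.5]
orientation: [-2.985, -0.979, 0.001]
ft_force: [1.0, -0.2, 0.5]
width: 87.6
grasp_force: 0.0
```

```bash
python3 - <<'E'
from h import *
o=readout.get_obs();r=o["orientation"];print(o["t"],o["ee_pos"],2*np.degrees(np.arctan2(-r[1],-r[0]))-90,o["qpos"])
s=snap("scene","pics/s1.png"); cv2.imwrite("pics/s1c.png",cv2.resize(s["pixels"][60:330,200:480,::-1],None,fx=2,fy=2))
E
```

```text
1.975 [ 464.87592409 -273.90413181  308.51070335] -53.68407313874915 [-5.54496105e-01  4.34806448e-01  1.88505408e+00  2.06825338e-06
  8.22454892e-01  3.82466320e-01]
```

View pics/s1c.png

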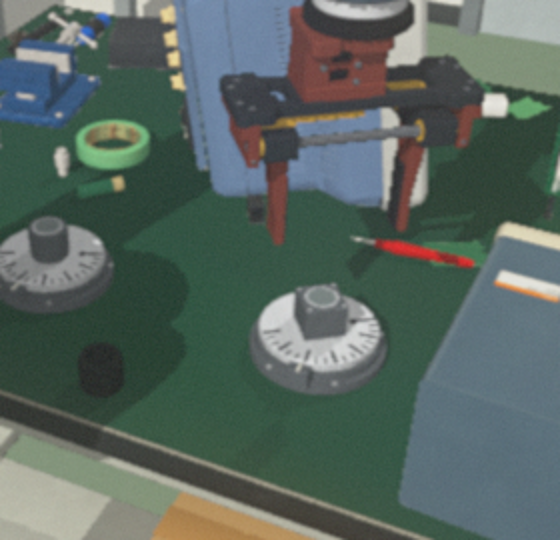

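The yaw is right and the gripper is clear of everything. I'll correct 7 mm in y and descend.

Emit:
step_arm(targets=[[[0.03,0.14,-0.7,0,0,0,1],[0,0,-0.7,0,0,0,1],[0,0,-0.35,0,0,0,1],[0,0,-0.1,0,0,0,1],[0,0,0,0,0,0,1]]])

```text
t: 2.65
ee_pos: [466.7, -267.1, 216.8]
orientation: [2.984, 0.979, 0.001]
ft_force: [-0.1, -0.9, 0.1]
width: 87.9
grasp_force: 0.0
```

Emit:
step_arm(targets=[[[0,0,0,0,0,0,0.35],[0,0,0,0,0,0,0.35],[0,0,0,0,0,0,0.3],[0,0,0,0,0,0,0.3],[0,0,0,0,0,0,0.3]]])

```text
t: 3.28
ee_pos: [466.2, -266.8, 216.0]
orientation: [-2.985, -0.979, 0.0]
ft_force: [0.3, -0.0, -0.7]
width: 41.4
grasp_force: 0.0
```

Emit:
step_arm(targets=[[[0,0,0,0,0,0,0.3],[0,0,0,0,0,0,0.3],[0,0,0,0,0,0,0.3],[0,0,0,0,0,0,0.3],[0,0,0,0,0,0,0.3]]])

```text
t: 3.9
ee_pos: [466.7, -267.3, 216.0]
orientation: [2.984, 0.979, 0.002]
ft_force: [2.4, -5.0, -3.4]
width: 35.8
grasp_force: 30.0
```

It is gripped, with width 35.8 matching the block. Now I'll turn it by -62.6°, which is -15.65 units.

Emit:
step_arm(targets=[[[0,0,0,0,0,-0.6,0.3],[0,0,0,0,0,-0.8,0.3],[0,0,0,0,0,-0.8,0.3],[0,0,0,0,0,-0.8,0.3],[0,0,0,0,0,-0.8,0.3]]])

```text
t: 4.53
ee_pos: [466.6, -267.1, 216.0]
orientation: [3.088, 0.573, 0.001]
ft_force: [0.9, -3.2, -2.2]
width: 35.8
grasp_force: 30.0
```

Emit:
step_arm(targets=[[[0,0,0,0,0,-0.8,0.3],[0,0,0,0,0,-0.8,0.3],[0,0,0,0,0,-0.8,0.3],[0,0,0,0,0,-0.8,0.3],[0,0,0,0,0,-0.8,0.3]]])

```text
t: 5.15
ee_pos: [466.6, -266.9, 216.0]
orientation: [3.138, 0.138, 0.001]
ft_force: [1.6, -2.0, -1.5]
width: 36.1
grasp_force: 30.0
```

Emit:
step_arm(targets=[[[0,0,0,0,0,-0.8,0.3],[0,0,0,0,0,-0.8,0.3],[0,0,0,0,0,-0.8,0.3],[0,0,0,0,0,-0.8,0.3],[0,0,0,0,0,-0.8,0.3]]])

```text
t: 5.78
ee_pos: [466.6, -266.7, 216.0]
orientation: [-3.127, 0.301, -0.001]
ft_force: [2.0, 0.4, -0.7]
width: 35.6
grasp_force: 30.0
```

Emit:
step_arm(targets=[[[0,0,0,0,0,-0.8,0.3],[0,0,0,0,0,-0.8,0.3],[0,0,0,0,0,-0.8,0.3],[0,0,0,0,0,-0.8,0.3],[0,0,0,0,0,-0.65,0.3]]])

```text
t: 6.4
ee_pos: [466.7, -266.4, 216.0]
orientation: [-3.058, 0.717, -0.001]
ft_force: [2.4, 1.8, -1.8]
width: 36.2
grasp_force: 30.0
```

Emit:
step_arm(targets=[[[0,0,0,0,0,0,0.3],[0,0,0,0,0,0,0.3],[0,0,0,0,0,0,0.3],[0,0,0,0,0,0,0.3],[0,0,0,0,0,0,0.3]]])

```text
t: 7.02
ee_pos: [466.6, -266.4, 216.0]
orientation: [-3.059, 0.713, -0.001]
ft_force: [4.9, 4.0, -0.9]
width: 35.3
grasp_force: 30.0
```

```bash
python3 - <<'E'
from h import *
o=readout.get_obs();r=o["orientation"];print(o["t"],o["ee_pos"],2*np.degrees(np.arctan2(r[1],r[0]))-90,o["moment"],o["ft_force"],o["qpos"][5])
E
```

```text
7.025 [ 466.63681302 -266.43428722  216.01305488] 243.7665359625277 [ 0.57432416 -0.70963565 -0.04297505] [ 4.92656623  3.98450778 -0.9276393 ] 1.4865390000104817
```

The turn came to 62.55°. I'll release, lift and back off to check.

Emit:
step_arm(targets=[[[0,0,0,0,0,0,0.95],[0,0,0,0,0,0,0.95],[0,0,0,0,0,0,0.95],[0,0,0,0,0,0,0.95],[0,0,0,0,0,0,0.95]]])

```text
t: 7.65
ee_pos: [466.2, -266.8, 215.9]
orientation: [-3.059, 0.714, 0.0]
ft_force: [-0.2, 0.5, 0.5]
width: 81.3
grasp_force: 0.0
```

Emit:
step_arm(targets=[[[0,0,0.3,0,0,0,0.95],[0,0,0.8,0,0,0,0.95],[0,0,1,0,0,0,0.95],[0,0,1,0,0,0,0.95],[0,0,1,0,0,0,0.95]]])

```text
t: 8.28
ee_pos: [465.9, -266.5, 423.7]
orientation: [3.059, -0.714, 0.002]
ft_force: [0.7, -0.2, -1.3]
width: 83.3
grasp_force: 0.0
```

Emit:
step_arm(targets=[[[-0.3,-0.2,1,0,0,0,0.95],[-1,-0.5,0.5,0,0,0,0.95],[-1,-0.7,0,0,0,0,0.95],[-1,-0.7,0,0,0,0,0.95],[-0.5,-0.5,0,0,0,0,0.95]]])

```text
t: 8.9
ee_pos: [273.8, -397.2, 497.3]
orientation: [3.058, -0.716, 0.001]
ft_force: [0.6, -0.2, 1.2]
width: 83.5
grasp_force: 0.0
```

```bash
python3 - <<'E'
from h import *
t=snap("top","pics/top2.png"); s=snap("scene","pics/scene2.png"); c=np.array([467.2,-266.6]); c2=np.array([462.1,-268.6])
cv2.imwrite("pics/rect2.png",np.hstack([rect(t,c),rect(s,c2)]))
try:
    reading(t,c,53.6+62.6,176.2,"top"); reading(s,c2,53+62.6,177,"scene")
except Exception as e: print(e)
E
```

```text
top marks [115.6 116.1 116.  116.2 116.9 116.6 116.6] idx 176.18 z [ 1.1612e+02 -6.0000e-02 -5.7000e-01] res [ 0.08 -0.23  0.12  0.24 -0.3   0.07  0.03] READ raw 59.9 corr 60.05
scene marks [111.2 113.7 117.6 119.8 120.3 120.3 120. ] idx 177.03 z [115.69  -1.52  -5.11] res [ 0.24  0.19 -0.6  -0.26  0.56  0.48 -0.62] READ raw 59.47 corr 60.52
```

View pics/rect2.png

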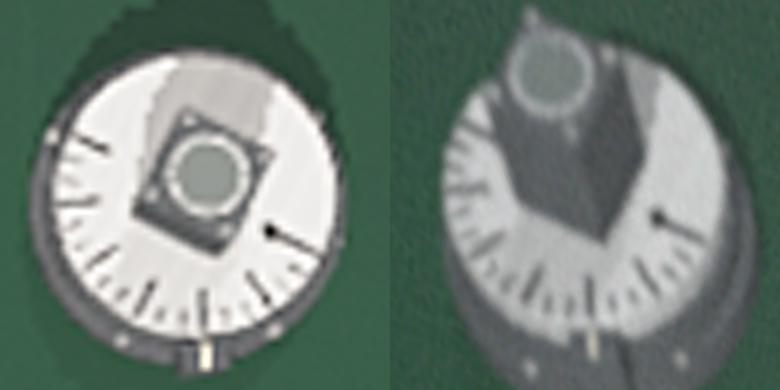

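The dotted mark is at (270,230). The second long mark after it, at (203,305), meets the index line at (206,352). The dial reads 60.05° in the top view and 60.5° in the scene view. The gripper is clear and the round dial was never approached.

```bash
python3 -c "
from h import *
print(ctrl.close_job())"
```

```text
the job is handed in; nothing more can be done
None
```

The square-block dial now reads 60° within about half a degree (60.05° from the top camera, 60.5° from the scene camera), the gripper has let go and backed clear, the round mount was never approached, and the job was handed in at about 9 s.

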